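# Ratchet up the till screen in the food truck

## Robot

A 6-joint arm with a two-finger parallel gripper is mounted at the origin on the work surface. World frame = base frame: x ahead of the robot, y to its left, z up, the work surface at z = 0. Lengths are in m, angles in degrees, forces in N, time in s.
With the tool pointing down it reaches from about 0.3 to 0.875 m from the base axis. Payload 6.4 kg.
Tool frame: the origin (TCP) lies midway between the tips of the shut fingers; the grasp point (between the pads) lies 19 mm behind it; z points along the fingers, y is the line along which they close (so a half turn about z gives the same grasp; the last joint's range is limited). The gripper opens to 85 mm and grips with 20 to 120 N. Pads are 22 mm wide; open, the fingers measure 114 mm over their backs; the gripper's body (76 mm by 85 mm) begins 54 mm behind the grasp point. The pads swing forward as they close: fully open they stand 13 mm farther back than shut.
Start: joints at [63.638, 10.359, 92.074, -0, 77.567, -11.82], TCP at [0.144, 0.557, 0.231] pointing down, gripper open.
Joint ranges: [-171.53, 171.53], [-51.25, 118.39], [17.06, 147.69], [-65.23, 245.23], [0, 150.52], [-178.68, 178.68]. Speed limits (degrees/s): [147.25, 147.25, 172.46, 180, 180, 180].

## Interface

Orientations are given as a 3x3 rotation matrix whose columns are the frame's x, y, z axes.
In Python, from plant import ctrl gives the robot as it stands. The module is installed in compiled form; this text tells all that it offers.
- The arm moves only by the tool jog_arm, never from a script. Its argument "deltas" is a list of rows, each an object with "xyz": the shift along the tool's x, y, z in cm, a list of three; "delta_rot": the turn, a rotation vector about the tool's x, y, z in degrees, a list of three; "claw": the closure, from -1 (fully open) to 1 (shut). A call has 1 to 8 rows; each row is the pose to reach, as a shift and turn from the pose commanded when the call began, along the tool's axes at that moment; what a row does not reach only later rows make up. A row lasts 1/12 s, in which the tool goes at most 41.7 mm and 7.16 degrees, less where a joint would pass 70% of its speed; a pose out of reach is approached as far as the arm can. A call with a gripper value outside its range is refused whole. The fingers move at their own pace and stop on an object; "newtons" is the grip in N (left out, the last holds). Time passes only in rows, so rows that repeat a pose let the fingers close. It gives the time, the measured TCP pose, the force, the opening and the grip force at its end, in the units of the state.
- ctrl.sense(): the state, without advancing time (a new reading comes with each control period).
- ctrl.capture(name): name is "side" or "top" or "wrist"; returns a dict with "color" (384x512x3 uint8, red, green, blue), "K" (3x3 intrinsics, pixels), "rvec" (rotation vector, rad) and "tvec" (3), from world to camera coordinates, as OpenCV has them; the wrist camera has in their place "T_tool_cam" (4x4, takes a point from camera to tool coordinates, whose origin is the TCP and whose axes are the flange's). Camera axes: x right, y down, z forward; pixel columns grow to the right and rows downward; lengths in m; the calibration is good to about 2 mm. A picture is of the moment at which its call begins: read the wrist's pose just before it. There is no depth.
- ctrl.job_done(): hands the job in; it is judged then, once.
Trained networks look in a picture, given as the dict that the camera call returned (one of the last four; its "shot" number tells which), for a name from the list of things; names that differ only in an ending like _2 or _b are one class to them, and where a whole thing is asked for, a point or a joint stands for the part that bears it (a point fixed in the world has none). Each returns a list of dicts, best first, with "conf" (0 to 1); they miss things now and then, are a little off and sometimes report something else, mostly with a low value. They report only what shows in the picture. A call takes as long as a camera call.
- ctrl.search_frame(picture, query): "extent" ([left, top, right, bottom] as shares, 0 to 1, of the picture: columns of its width, rows of its height, round what is visible of it).
- ctrl.landmark_of(picture, query): "position" ([column, row] as shares, 0 to 1, of the picture: columns of its width, rows of its height: a listed point, or the origin of a listed thing).
The state is a dict: "time": time; "joints": joint angles; "qd": joint speeds; "effort": joint torques, N m; "tcp_pos": TCP position; "ee_rot": TCP orientation; "force": force on the tool from outside, world axes, zero at the start; "torque": the same for the moment, N m; "width": opening from 0.0 (shut) to 1.0 (fully open); "grip_force": force on a finger pad.
Only numpy, scipy, OpenCV 4.12 (cv2) and the standard library are available. Lean on these libraries where they do the work, as an engineer would, in place of code of your own. Each camera call takes 0.05 s, during which the arm holds its last target. There are 200 camera calls.

## Task

The truck has parked and the till screen is still folded low. Swing the ratchet lever beside it back and forth until the screen stands at 60 degrees or steeper, then let go of the lever. Work only by the lever: keep the robot off the screen and the toothed wheel, and leave the jar and the jug where they stand.

Things in the scene. Friction and masses are not known exactly. Their poses are not given: they have to be found in the camera images.
- stand: Fixed stand. Origin on the counter straight under the ratchet wheel's axis; x level, away from the operator; z up. Its aluminium wedge (x -115 to 100, y -85 to 85 mm) has a top face sloping 30 deg towards the operator (normal -0.5, 0, 0.866 in this frame), 79 mm high at x -115, 188 mm at x 75. A black console 50 mm high (x -90 to 130, y 130 to 410) carries the screen.
- rail (a point): Middle of a level steel guard rail, 16 mm thick, that passes over the lever's grip along the stand's y (stand frame x -140, y 0, z 280 mm), on posts at y -180 and 180. An upright tool over the grip would strike it: reach in under it from the operator's side, tilted 25 to 45 deg, best along the grip's own axis.
- pivot (a point): Point of the sloped face on the common axis of wheel and lever, 145 mm above the counter; it has the stand's axes. The lever's axis runs through it along the face's normal. The steel ratchet wheel is 96 mm across with 12 teeth and lies under the lever, 4 to 16 mm above the face.
- lever_grip (a point): Middle of the lever's grip: a black round bar 22 mm thick that stands square to the sloped face at the end of a flat steel arm, its axis 130 mm from the lever's axis. The point is 70 mm above the face; the bar runs from 44 mm below it (at the arm) to 33 mm above it (free top). z: along the bar, outward, leaning 30 deg from vertical to the operator; x, y turn with the lever.
- lever (a joint): Lever angle, 0 to 0.75 rad between stops: at 0.375 it points straight down the slope, at 0 towards the stand's +y (screen side), at 0.75 towards -y. Growing is the working stroke, which pushes the wheel; falling is the idle return, clicking over the teeth. A tooth is 0.524 rad: swing to within 0.05 rad of both stops. It stays where left; 2 to 10 N at the grip.
- wheel (a joint): Turn of the ratchet wheel in rad. A catch lets it only grow, one tooth (0.524 rad) for each full stroke of the lever; it stays where it is pushed to. It is geared to the screen.
- screen (a joint): Angle of the till screen (white frame, 180 by 250 by 12 mm) above level, rad: 0.4 times the wheel's turn; each full stroke lifts it about 0.21 (12 degrees). It starts at about 0.05 to 0.45, must reach 1.047 or more, stops at 1.4, cannot be lowered again. Its hinge runs along the stand's y at x -70, z 62, y 145 to 395 mm; the free edge lies 190 mm from it, away from the operator.
- jar: Bystander: glass jar with steel cap, 90 mm across, 150 mm high, standing; origin at the centre of its underside.
- jug: Bystander: clear measuring jug, 100 mm across, 160 mm high, standing; origin at the centre of its underside.

How it is judged (in metres and radians):
At the end, for the whole second after the job is handed in: The till screen stands at rest at 1.047 rad (60 degrees) or more above level (value of joint screen above 1.047 rad and velocity of joint screen between -0.05 and 0.05 rad/s); the robot touches nothing.
It fails at once if the robot presses on the screen with more than 2 N (contact force between any of the fingers, the arm and screen above 2 N).
It fails at once if the robot presses on the toothed wheel with more than 2 N (contact force between any of the fingers, the arm and wheel above 2 N).
It fails at once if the jar or the jug is moved by more than 30 mm (distance of any of jar, jug from where it was at the start of the episode above 0.03 m).
It also fails if it takes over 53 s, if anything falls off the work surface, if the arm or the gripper's body presses on something with over 40 N, if the wrist force passes 120 N, or if a joint passes its speed limit or range.

## Working session

There is one attempt and no reset: what is moved stays moved. The work goes in short steps, Python scripts to look and compute and a tool call to move; the robot and the scene stay as the last step left them, time stands still between calls to the robot, and variables do not carry over. Pictures are saved under pics/ and viewed, at most 10 in all, crops included, and the job is handed in when it is done.

Besides the shell and the picture viewer there is one more tool, called after ">>>" in YAML: its name, and indented under it one key for each argument. jog_arm: Moves the arm, as the interface text tells. Its arguments: {"type":"object","properties":{"deltas":{"type":"array","items":{"type":"object","properties":{"xyz":{"type":"array","items":{"type":"number"}},"delta_rot":{"type":"array","items":{"type":"number"}},"claw":{"type":"number"}}}},"newtons":{"type":"number"}},"required":["deltas"]}

```bash
mkdir -p pics; cat > h.py <<'E'
import numpy as np,cv2
from plant import ctrl
def P(c):
    R=cv2.Rodrigues(np.array(c["rvec"],float))[0];return np.array(c["K"])@np.c_[R,np.array(c["tvec"],float).reshape(3)]
def tri(Ps,uv):
    A=[]
    for p,(u,v) in zip(Ps,uv):A+= [u*p[2]-p[0],v*p[2]-p[1]]
    x=np.linalg.svd(np.array(A))[2][-1];return x[:3]/x[3]
def proj(p,X):
    q=p@np.r_[X,1];return q[:2]/q[2]
E
python3 - <<'E'
from h import *
np.set_printoptions(precision=4,suppress=True)
s=ctrl.sense();print(s["time"],s["tcp_pos"],s["ee_rot"],s["width"])
C={n:ctrl.capture(n) for n in("side","top")}
for n,c in C.items():cv2.imwrite(f"pics/{n}0.png",c["color"][:,:,::-1])
for q in["stand","rail","pivot","lever_grip","jar","jug","screen"]:
    uv=[]
    for n,c in C.items():
        r=ctrl.landmark_of(c,q)
        if r: print(q,n,[(np.round(np.array(a["position"])*[512,384],1),round(a["conf"],2)) for a in r[:2]]);uv.append(np.array(r[0]["position"])*[512,384])
    if len(uv)==2:
        X=tri([P(c) for c in C.values()],uv);print("   ",X,[np.linalg.norm(proj(P(c),X)-u).round(1) for c,u in zip(C.values(),uv)])
E
```

```text
0.0 [0.1441 0.5561 0.2304] [[-0.968   0.2511 -0.0008]
 [ 0.2511  0.968  -0.0016]
 [ 0.0004 -0.0018 -1.    ]] 1.0008114711392366
stand side [(array([216.2, 231. ]), 0.94)]
stand top [(array([268.9, 169.8]), 0.81)]
    [ 0.7003 -0.0591  0.0154] [np.float64(0.6), np.float64(0.3)]
rail side [(array([273.7, 148.1]), 0.74)]
rail top [(array([281.6, 205.2]), 0.88)]
    [ 0.5685 -0.099   0.2917] [np.float64(1.1), np.float64(0.6)]
pivot side [(array([217.6, 191.9]), 0.62)]
pivot top [(array([272.1, 164.8]), 0.56)]
    [ 0.6991 -0.0707  0.1528] [np.float64(1.5), np.float64(0.7)]
lever_grip side [(array([271.8, 200. ]), 0.8)]
lever_grip top [(array([273.8, 211.1]), 0.71)]
    [ 0.5567 -0.077   0.1506] [np.float64(0.8), np.float64(0.4)]
jar side [(array([266.8, 163.1]), 0.8)]
jar top [(array([373.7, 190.5]), 0.85)]
    [ 0.6331 -0.4267 -0.0254] [np.float64(0.6), np.float64(0.4)]
jug side [(array([307.3, 163.2]), 0.82)]Traceback (most recent call last):
  File "<stdin>", line 9, in <module>
ValueError: it knows: jar, jug, lever_grip, pivot, rail, stand
```

View pics/side0.png

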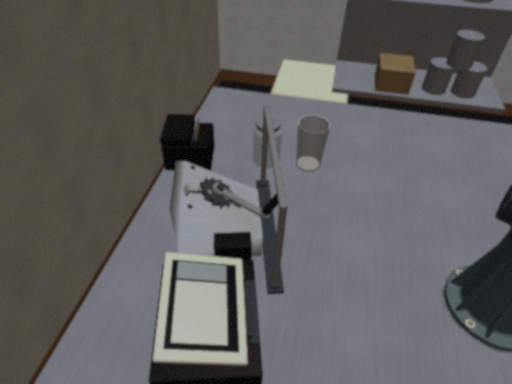

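View pics/top0.png

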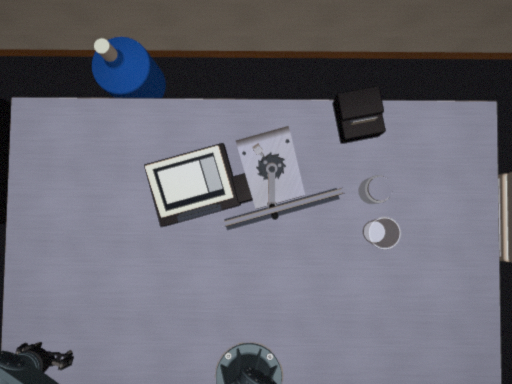

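The views show the grip at side (268,207) and top (275,212). The rail crosses above it, the screen is folded low to the left, and the jar and jug are to the right. Next I'll fit the stand pose and the lever angle.

```bash
cat >> h.py <<'E'
from scipy.optimize import least_squares
from scipy.spatial.transform import Rotation as Ro
def grip(q,h=.07):
    a=q-.375;d=np.array([-.866,0,-.5]);n=np.array([-.5,0,.866])
    return np.array([0,0,.145])+.13*(np.cos(a)*d-np.sin(a)*np.array([0,1,0]))+h*n
def W(x,p):
    return Ro.from_euler('z',x[2]).apply(p)+[x[0],x[1],0]
def tgt(x,q,off,yawtool=0,tilt=30):
    "TCP pose: TCP at grip point + off along bar; "
    Rz=Ro.from_euler('z',x[2]).as_matrix();t=np.radians(tilt)
    z=Rz@[np.sin(t),0,-np.cos(t)];y=Rz@[0,1,0]
    R=np.c_[np.cross(y,z),y,z];R=R@Ro.from_euler('z',yawtool).as_matrix()
    return W(x,grip(q,.07+off)),R
def delta(p,R,s=None):
    s=s or ctrl.sense();R0=np.array(s["ee_rot"])
    return (R0.T@(p-np.array(s["tcp_pos"]))*100).round(2),np.degrees(Ro.from_matrix(R0.T@R).as_rotvec()).round(2)
E
python3 - <<'E'
from h import *
np.set_printoptions(precision=4,suppress=True)
obs={'side':[],'top':[]}
Ps={}
L={"stand":[0,0,0],"rail":[-.14,0,.28],"pivot":[0,0,.145]}
O=[]
for k in range(2):
  for n in("side","top"):
    c=ctrl.capture(n);Ps[n]=P(c)
    for q in["stand","rail","pivot","lever_grip","jug","jar"]:
        r=ctrl.landmark_of(c,q)
        if r and r[0]["conf"]>.4:O.append((n,q,np.array(r[0]["position"])*[512,384]))
A,B=np.array([226.,223]),np.array([342.,192])
def f(x):
    e=[]
    for n,q,u in O:
        if q in L:e+=list(proj(Ps[n],W(x,np.array(L[q])))-u)
        elif q=="lever_grip":e+=list(proj(Ps[n],W(x,grip(x[3])))-u)
    a,b=[proj(Ps["top"],W(x,np.array([-.14,s,.28]))) for s in(-.18,.18)]
    d=(b-a)/np.linalg.norm(b-a);m=(A-B)/np.linalg.norm(A-B)
    e.append(2*100*(d[0]*m[1]-d[1]*m[0]))
    return np.array(e)
r=least_squares(f,[.7,-.06,.26,.37],loss='soft_l1');x=r.x
print(x,f(x).round(1));np.save("x.npy",x)
for n,q,u in O: print(n,q,u.round(1))
print("grip",W(x,grip(x[3])),"stops",W(x,grip(0)),W(x,grip(.75)))
print([proj(Ps["top"],W(x,np.array([-.14,s,.28]))) for s in(-.18,.18)])
for q in("jug","jar"):
    d=[(Ps[n],u) for n,k,u in O if k==q]
    if len(d)>1: print(q,tri(*zip(*d)))
p,R=tgt(x,x[3],.12);print(p,R,delta(p,R))
E
```

```text
[ 0.7046 -0.0738  0.2676  0.0603] [ 0.7  1.6 -1.  -2.2  0.9  2.2  2.7  2.   0.5  0.1  3.3 -1.  -1.3  3.3
  0.1 -1.7 -1.6  0.4 -2.6 -0.   0.1  0.2  4.2  1.3  2.2 -0.3  1.2 -0.5
 -1.2  2.4  1.2 -3.5 -0.8]
side stand [216.3 228.9]
side rail [273.8 151.2]
side pivot [213.6 190.6]
side lever_grip [269.3 201.3]
side jug [305.5 168.4]
side jar [266.3 161.1]
top stand [272.6 168.7]
top rail [282.4 206.6]
top pivot [274.5 160.8]
top lever_grip [272.3 212.4]
top jug [372.4 234.3]
top jar [373.8 191.8]
side stand [218.6 230.1]
side rail [275.4 149. ]
side pivot [214.3 192.6]
side lever_grip [267.8 202. ]
side jug [308.7 165. ]
side jar [265.8 157.7]
top stand [270.9 169.1]
top rail [284.5 206.1]
top pivot [274.4 161.7]
top lever_grip [271.1 214.1]
top jug [375.6 236.5]
top jar [371.5 191.2]
grip [ 0.5569 -0.0725  0.1438] stops [ 0.5572 -0.0648  0.1451] [ 0.5824 -0.1567  0.1451]
[array([346.0754, 189.6909]), array([225.2699, 221.4296])]
jug [ 0.4841 -0.4241 -0.0112]
jar [ 0.6308 -0.4181 -0.0025]
[ 0.4991 -0.0884  0.2477] [[-0.8352 -0.2644  0.4822]
 [-0.229   0.9644  0.1322]
 [-0.5     0.     -0.866 ]] (array([-50.53, -53.53,  -1.65]), array([ -7.82, -29.31, -29.18]))
```

>>> jog_arm:
  deltas:
    - {"xyz": [-2.7, -2.7, 0], "delta_rot": [-0.4, -1.5, -1.5], "claw": -1}
    - {"xyz": [-5.4, -5.5, 0], "delta_rot": [-0.8, -3, -3]}
    - {"xyz": [-8.1, -8.2, 0], "delta_rot": [-1.2, -4.5, -4.5]}
    - {"xyz": [-10.8, -11, 0], "delta_rot": [-1.6, -6, -6]}
    - {"xyz": [-13.5, -13.8, 0], "delta_rot": [-2, -7.5, -7.5]}
    - {"xyz": [-16.2, -16.5, 0], "delta_rot": [-2.4, -9, -9]}
    - {"xyz": [-19, -19.5, -1], "delta_rot": [-2.8, -10.5, -10.5]}
    - {"xyz": [-22, -22.5, -2], "delta_rot": [-3.2, -12, -12]}

```text
invalid input at $.deltas[1]: expected keys xyz, delta_rot, claw
```

```bash
python3 -c "
from h import *
x=np.load('x.npy');s=ctrl.sense();print(s['tcp_pos'],s['joints'],delta(*tgt(x,x[3],.15)))"
```

```text
[0.1443385  0.55661212 0.23130303] [ 6.36397395e+01  1.03574619e+01  9.20744708e+01  2.44647501e-03
  7.75661743e+01 -1.18196889e+01] (array([-49.23, -54.28,  -4.24]), array([ -7.82, -29.31, -29.18]))
```

>>> jog_arm:
  deltas:
    - {"xyz": [-2.7, -2.7, 0], "delta_rot": [-0.4, -1.5, -1.5], "claw": -1}
    - {"xyz": [-5.4, -5.5, 0], "delta_rot": [-0.8, -3, -3], "claw": -1}
    - {"xyz": [-8.1, -8.2, 0], "delta_rot": [-1.2, -4.5, -4.5], "claw": -1}
    - {"xyz": [-10.8, -11, 0], "delta_rot": [-1.6, -6, -6], "claw": -1}
    - {"xyz": [-13.5, -13.8, 0], "delta_rot": [-2, -7.5, -7.5], "claw": -1}
    - {"xyz": [-16.2, -16.5, 0], "delta_rot": [-2.4, -9, -9], "claw": -1}
    - {"xyz": [-19, -19.5, -1], "delta_rot": [-2.8, -10.5, -10.5], "claw": -1}
    - {"xyz": [-22, -22.5, -2], "delta_rot": [-3.2, -12, -12], "claw": -1}

```text
time: 2.77
tcp_pos: [0.2995, 0.284, 0.2505]
ee_rot: [[-0.976, 0.037, 0.214], [0.043, 0.999, 0.024], [-0.213, 0.032, -0.977]]
force: [0.6, -0.3, 0.7]
width: 1.001
grip_force: 0.0
```

```bash
python3 -c "
from h import *
x=np.load('x.npy');s=ctrl.sense();print(s['tcp_pos'],s['joints'],delta(*tgt(x,x[3],.15)))"
```

```text
[0.29946148 0.28401098 0.25049854] [ 31.02197712 -20.7716277  119.34044565  -5.49765698  70.18729595
 -55.28144722] (array([-20.2 , -36.83,   0.81]), array([ -4.61, -17.28, -17.02]))
```

>>> jog_arm:
  deltas:
    - {"xyz": [-2, -3.5, 0], "delta_rot": [-0.5, -1.8, -1.8], "claw": -1}
    - {"xyz": [-4, -7, 0], "delta_rot": [-1, -3.6, -3.6], "claw": -1}
    - {"xyz": [-6, -10.5, 0], "delta_rot": [-1.5, -5.4, -5.4], "claw": -1}
    - {"xyz": [-8, -14, 0], "delta_rot": [-2, -7.2, -7.2], "claw": -1}
    - {"xyz": [-10, -18, 0.2], "delta_rot": [-2.5, -9, -9], "claw": -1}
    - {"xyz": [-12, -21.5, 0.3], "delta_rot": [-3, -11, -11], "claw": -1}
    - {"xyz": [-14, -25, 0.4], "delta_rot": [-3.5, -13, -13], "claw": -1}
    - {"xyz": [-16, -28.5, 0.6], "delta_rot": [-4.1, -15.5, -15.3], "claw": -1}

```text
time: 3.43
tcp_pos: [0.4356, 0.0137, 0.2695]
ee_rot: [[-0.861, -0.227, 0.455], [-0.197, 0.974, 0.113], [-0.468, 0.008, -0.884]]
force: [1.5, 1.5, -0.4]
width: 0.999
grip_force: 0.0
```

```bash
python3 -c "
from h import *
x=np.load('x.npy');s=ctrl.sense();print(s['tcp_pos'],s['joints'],delta(*tgt(x,x[3],.12)))"
```

```text
[0.43558218 0.01370591 0.26947151] [ -28.23009162  -32.97845899  127.94952444   20.30442655   65.02342728
 -136.60035426] (array([ -2.44, -11.4 ,   3.65]), array([-0.68, -2.07, -2.17]))
```

>>> jog_arm:
  deltas:
    - {"xyz": [-0.8, -3.8, 0], "delta_rot": [-0.2, -0.7, -0.7], "claw": -1}
    - {"xyz": [-1.6, -7.6, 0.5], "delta_rot": [-0.4, -1.4, -1.4], "claw": -1}
    - {"xyz": [-2.4, -11.4, 1.5], "delta_rot": [-0.7, -2.1, -2.2], "claw": -1}
    - {"xyz": [-2.4, -11.4, 3], "delta_rot": [-0.7, -2.1, -2.2], "claw": -1}
    - {"xyz": [-2.4, -11.4, 3.6], "delta_rot": [-0.7, -2.1, -2.2], "claw": -1}
    - {"xyz": [-2.4, -11.4, 3.6], "delta_rot": [-0.7, -2.1, -2.2], "claw": -1}
    - {"xyz": [-2.4, -11.4, 3.6], "delta_rot": [-0.7, -2.1, -2.2], "claw": -1}

```text
time: 4.02
tcp_pos: [0.497, -0.0851, 0.2459]
ee_rot: [[-0.838, -0.266, 0.477], [-0.229, 0.964, 0.136], [-0.496, 0.005, -0.868]]
force: [-0.2, 0.0, 0.3]
width: 0.999
grip_force: 0.0
```

```bash
cat > look.py <<'E'
from h import *
import sys
np.set_printoptions(precision=4,suppress=True)
x=np.load('x.npy');s=ctrl.sense();c=ctrl.capture("wrist")
T=np.eye(4);T[:3,:3]=s['ee_rot'];T[:3,3]=s['tcp_pos'];M=np.linalg.inv(T@np.array(c["T_tool_cam"]))
Pw=np.array(c["K"])@M[:3]
r=ctrl.landmark_of(c,"lever_grip");im=c["color"][:,:,::-1].copy()
for h in(.026,.07,.103):
    u=proj(Pw,W(x,grip(x[3],h)));print(h,u);cv2.circle(im,tuple(int(v) for v in u),4,(0,0,255),1)
print([(np.array(a["position"])*[512,384],a["conf"]) for a in r[:2]])
print(s['time'],s['joints'],delta(*tgt(x,x[3],.0)),x)
cv2.imwrite(sys.argv[1],im)
E
python3 look.py pics/w1.png
```

```text
0.026 [247.0053 174.3493]
0.07 [246.5155 186.7649]
0.103 [246.0373 198.8882]
[(array([244.8896, 180.096 ]), 0.86)]
4.0167 [ -39.0877  -17.1366  121.3695   27.7609   60.6948 -154.9912] (array([-0.14, -0.39, 11.97]), array([ 0.18, -0.18,  0.02])) [ 0.7046 -0.0738  0.2676  0.0603]
```

View pics/w1.png

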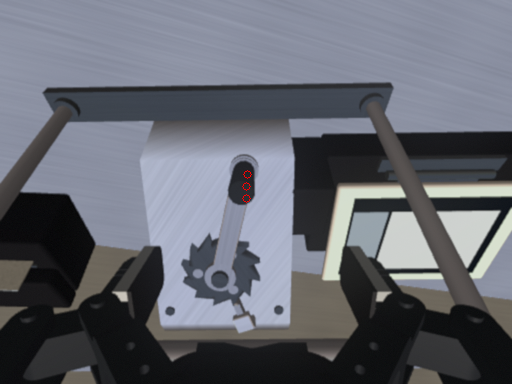

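The grip runs from about (244,163) to (242,203) between the open fingers, about 2 mm left of where the model puts it. I'll turn the tool 15° to spare joint 6, then advance along the bar.

>>> jog_arm:
  deltas:
    - {"xyz": [0, -0.3, 1.5], "delta_rot": [0.1, -0.1, 5], "claw": -1}
    - {"xyz": [0, -0.6, 4], "delta_rot": [0.2, -0.2, 10], "claw": -1}
    - {"xyz": [0, -0.6, 6.5], "delta_rot": [0.2, -0.2, 15], "claw": -1}
    - {"xyz": [0, -0.6, 9], "delta_rot": [0.2, -0.2, 15], "claw": -1}
    - {"xyz": [0, -0.6, 11], "delta_rot": [0.2, -0.2, 15], "claw": -1}
    - {"xyz": [0, -0.6, 12.2], "delta_rot": [0.2, -0.2, 15], "claw": -1}
    - {"xyz": [0, -0.6, 12.2], "delta_rot": [0.2, -0.2, 15], "claw": -1}
    - {"xyz": [0, -0.6, 12.2], "delta_rot": [0.2, -0.2, 15], "claw": -1}

```text
time: 4.78
tcp_pos: [0.5574, -0.0748, 0.1408]
ee_rot: [[-0.876, -0.039, 0.482], [0.029, 0.991, 0.132], [-0.482, 0.129, -0.866]]
force: [0.3, 0.1, -0.2]
width: 1.0
grip_force: 0.0
```

```bash
sed -i 's/,.0)),x)/,.0,np.radians(15))),x)/' look.py; python3 look.py pics/w2.png
```

```text
0.026 [255.5218 219.6546]
0.07 [256.5158 253.4713]
0.103 [257.6915 293.4641]
[(array([250.0096, 247.7184]), 0.59)]
4.7833 [ -32.4119    0.4428  120.012    32.6603   43.23   -143.662 ] (array([ 0.  ,  0.34, -0.17]), array([-0.1 ,  0.08, -0.01])) [ 0.7046 -0.0738  0.2676  0.0603]
```

View pics/w2.png

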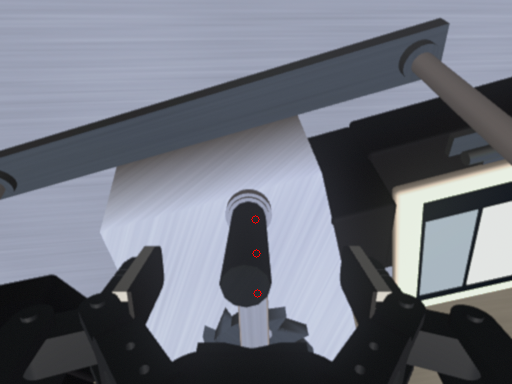

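The bar top is at (246,285), about 5 mm left of the model's (257,293), and lies between the pads. I'll nudge the tool and close.

>>> jog_arm:
  deltas:
    - {"xyz": [0.3, -0.1, 0], "delta_rot": [0, 0, 0], "claw": -0.2}
    - {"xyz": [0.3, -0.1, 0], "delta_rot": [0, 0, 0], "claw": 0.3}
    - {"xyz": [0.3, -0.1, 0], "delta_rot": [0, 0, 0], "claw": 1}
    - {"xyz": [0.3, -0.1, 0], "delta_rot": [0, 0, 0], "claw": 1}
    - {"xyz": [0.3, -0.1, 0], "delta_rot": [0, 0, 0], "claw": 1}
    - {"xyz": [0.3, -0.1, 0], "delta_rot": [0, 0, 0], "claw": 1}
    - {"xyz": [0.3, -0.1, 0], "delta_rot": [0, 0, 0], "claw": 1}
    - {"xyz": [0.3, -0.1, 0], "delta_rot": [0, 0, 0], "claw": 1}
  newtons: 40

```text
time: 5.55
tcp_pos: [0.5549, -0.0769, 0.1391]
ee_rot: [[-0.875, -0.037, 0.482], [0.03, 0.991, 0.131], [-0.482, 0.129, -0.866]]
force: [-4.8, -1.5, 4.9]
width: 0.246
grip_force: 38.7
```

```bash
cat > go.py <<'E'
from h import *
np.set_printoptions(precision=4,suppress=True)
x=np.load('x.npy');s=ctrl.sense();R=np.array(s['ee_rot']);p=np.array(s['tcp_pos'])
# lever angle from TCP, in face frame
l=Ro.from_euler('z',-x[2]).apply(p-[x[0],x[1],0])-[0,0,.145]
d=np.array([-.866,0,-.5]);n=np.array([-.5,0,.866]);a=np.arctan2(-l[1],l@d)
print("t",s['time'],"q",a+.375,"r",np.hypot(l[1],l@d),"h",l@n,"j",s['joints'],"F",s['force'],s['width'],s['grip_force'])
for q in(-.01,.2,.375,.55,.76): print(q,(R.T@(W(x,grip(q))-W(x,grip(a+.375)))*100))
E
python3 go.py
```

```text
t 5.55 q 0.09821544652347086 r 0.1337885085901293 h 0.06751419258408219 j [ -32.8312    0.3506  120.3484   32.8732   43.154  -144.1852] F [-4.7651 -1.5041  4.914 ] 0.24649473250559106 38.73660385608673
-0.01 [-0.0947  1.4029 -0.002 ]
0.2 [-0.0497 -1.3217  0.0018]
0.375 [-0.4475 -3.5587  0.0047]
0.55 [-1.2287 -5.6923  0.0073]
0.76 [-2.6378 -8.0246  0.01  ]
```

>>> jog_arm:
  deltas:
    - {"xyz": [0, 0.6, 0], "delta_rot": [0, 0, 0], "claw": 1}
    - {"xyz": [-0.1, 1.2, 0], "delta_rot": [0, 0, 0], "claw": 1}
    - {"xyz": [-0.1, 1.5, 0], "delta_rot": [0, 0, 0], "claw": 1}
    - {"xyz": [-0.1, 1.5, 0], "delta_rot": [0, 0, 0], "claw": 1}

```text
time: 5.88
tcp_pos: [0.5555, -0.0621, 0.1418]
ee_rot: [[-0.875, -0.037, 0.483], [0.031, 0.991, 0.13], [-0.483, 0.129, -0.866]]
force: [-4.0, -2.3, 5.3]
width: 0.25
grip_force: 39.4
```

```bash
python3 go.py
```

```text
t 5.8833 q -0.014784990754586835 r 0.13339061115647352 h 0.06759747882360546 j [ -30.9787   -0.4289  120.7555   32.1915   42.5555 -141.9233] F [-3.9559 -2.3224  5.3125] 0.24979754111471744 39.36237037181854
-0.01 [ 0.0077 -0.0617  0.0001]
0.2 [ 0.0517 -2.7864  0.005 ]
0.375 [-0.347  -5.0232  0.0093]
0.55 [-1.1289 -7.1565  0.0136]
0.76 [-2.5389 -9.4883  0.0187]
```

>>> jog_arm:
  deltas:
    - {"xyz": [-0.1, 0.5, 0], "delta_rot": [0, 0, 0], "claw": 1}
    - {"xyz": [-0.1, 0.8, 0], "delta_rot": [0, 0, 0], "claw": 1}
    - {"xyz": [-0.1, 0.8, 0], "delta_rot": [0, 0, 0], "claw": 1}

```text
time: 6.13
tcp_pos: [0.556, -0.0591, 0.1426]
ee_rot: [[-0.875, -0.033, 0.483], [0.029, 0.992, 0.121], [-0.483, 0.12, -0.867]]
force: [-8.3, -25.2, -1.9]
width: 0.249
grip_force: 42.7
```

```bash
python3 go.py
```

```text
t 6.1333 q -0.03785804395253489 r 0.13316184031592024 h 0.06761228996588438 j [ -30.2132   -0.7042  120.8728   31.3639   41.9141 -140.6605] F [ -8.274  -25.1941  -1.9131] 0.24926691434013676 42.65638589859009
-0.01 [ 0.0492 -0.3588  0.004 ]
0.2 [ 0.0965 -3.0832  0.0348]
0.375 [-0.2994 -5.3204  0.0604]
0.55 [-1.0788 -7.4544  0.085 ]
0.76 [-2.486  -9.7878  0.1124]
```

>>> jog_arm:
  deltas:
    - {"xyz": [0.1, -2, 0], "delta_rot": [0, 0, 0], "claw": 1}
    - {"xyz": [0.1, -3.6, 0], "delta_rot": [0, 0, 0], "claw": 1}
    - {"xyz": [-0.25, -5.8, 0], "delta_rot": [0, 0, 0], "claw": 1}
    - {"xyz": [-0.95, -7.9, 0], "delta_rot": [0, 0, 0], "claw": 1}
    - {"xyz": [-1.6, -9, 0], "delta_rot": [0, 0, 0], "claw": 1}
    - {"xyz": [-2.2, -9.9, 0], "delta_rot": [0, 0, 0], "claw": 1}
    - {"xyz": [-2.2, -9.9, 0], "delta_rot": [0, 0, 0], "claw": 1}

```text
time: 6.72
tcp_pos: [0.5772, -0.1505, 0.1393]
ee_rot: [[-0.878, -0.041, 0.477], [0.029, 0.99, 0.138], [-0.478, 0.135, -0.868]]
force: [-11.5, 7.6, 9.9]
width: 0.245
grip_force: 41.5
```

```bash
python3 go.py; python3 -c "
from h import *
c=ctrl.capture('side');cv2.imwrite('pics/side1.png',c['color'][:,:,::-1])"
```

```text
t 6.7167 q 0.6823613146743654 r 0.13304858119443674 h 0.0666102942531456 j [ -39.1918    6.6414  113.5422   33.8877   47.1335 -150.2608] F [-11.4645   7.5864   9.8786] 0.24465756394758062 41.47097289562225
-0.01 [1.9588 8.6016 0.064 ]
0.2 [2.0058 5.877  0.0476]
0.375 [1.6097 3.6398 0.0316]
0.55 [0.8302 1.5057 0.014 ]
0.76 [-0.5771 -0.8277 -0.0084]
```

View pics/side1.png

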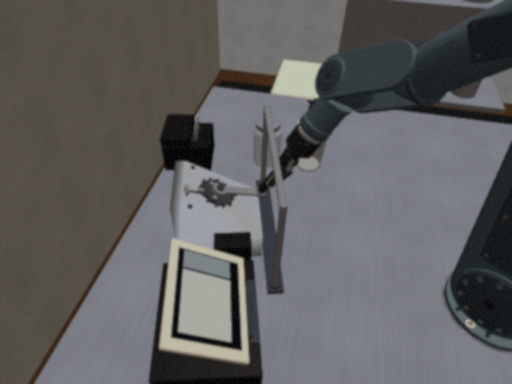

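The screen's top edge has risen from row 255 to 240, and the fingers still hold the grip under the rail. Next I'll press on to the upper stop.

>>> jog_arm:
  deltas:
    - {"xyz": [-0.3, -0.4, 0], "delta_rot": [0, 0, 0], "claw": 1}
    - {"xyz": [-0.5, -0.7, 0], "delta_rot": [0, 0, 0], "claw": 1}
    - {"xyz": [-0.5, -0.7, 0], "delta_rot": [0, 0, 0], "claw": 1}

```text
time: 7.02
tcp_pos: [0.5773, -0.1504, 0.1389]
ee_rot: [[-0.882, -0.049, 0.468], [0.025, 0.988, 0.151], [-0.47, 0.146, -0.871]]
force: [-44.0, 24.8, 33.2]
width: 0.245
grip_force: 46.5
```

```bash
python3 go.py
```

```text
t 7.0167 q 0.6819633924921589 r 0.13310922722130616 h 0.06621823672750099 j [ -39.3546    7.139   112.9118   33.7045   48.234  -150.3275] F [-43.9849  24.8345  33.2013] 0.24478790235918776 46.50439381599426
-0.01 [1.9393 8.599  0.1935]
0.2 [1.9916 5.875  0.1424]
0.375 [1.5998 3.6375 0.0937]
0.55 [0.8244 1.5024 0.0412]
0.76 [-0.5783 -0.8329 -0.0247]
```

>>> jog_arm:
  deltas:
    - {"xyz": [1.1, 1.6, 0], "delta_rot": [0, 0, 0], "claw": 1}
    - {"xyz": [1.75, 2.7, 0], "delta_rot": [0, 0, 0], "claw": 1}
    - {"xyz": [2.45, 4.8, 0], "delta_rot": [0, 0, 0], "claw": 1}
    - {"xyz": [2.8, 7, 0], "delta_rot": [0, 0, 0], "claw": 1}
    - {"xyz": [2.8, 8.6, 0], "delta_rot": [0, 0, 0], "claw": 1}
    - {"xyz": [2.7, 10.5, 0], "delta_rot": [0, 0, 0], "claw": 1}
    - {"xyz": [2.7, 10.5, 0], "delta_rot": [0, 0, 0], "claw": 1}

```text
time: 7.6
tcp_pos: [0.5544, -0.0589, 0.1412]
ee_rot: [[-0.876, -0.034, 0.481], [0.028, 0.992, 0.12], [-0.481, 0.119, -0.869]]
force: [-15.4, -28.8, -4.7]
width: 0.246
grip_force: 47.0
```

>>> jog_arm:
  deltas:
    - {"xyz": [0.1, -2, 0], "delta_rot": [0, 0, 0], "claw": 1}
    - {"xyz": [0.1, -3.6, 0], "delta_rot": [0, 0, 0], "claw": 1}
    - {"xyz": [-0.25, -5.8, 0], "delta_rot": [0, 0, 0], "claw": 1}
    - {"xyz": [-0.95, -7.9, 0], "delta_rot": [0, 0, 0], "claw": 1}
    - {"xyz": [-1.6, -9, 0], "delta_rot": [0, 0, 0], "claw": 1}
    - {"xyz": [-2.2, -9.9, 0], "delta_rot": [0, 0, 0], "claw": 1}
    - {"xyz": [-2.2, -9.9, 0], "delta_rot": [0, 0, 0], "claw": 1}

```text
time: 8.18
tcp_pos: [0.5758, -0.1503, 0.138]
ee_rot: [[-0.879, -0.042, 0.474], [0.028, 0.99, 0.141], [-0.475, 0.137, -0.869]]
force: [-17.9, 8.9, 10.4]
width: 0.243
grip_force: 44.6
```

```bash
python3 go.py
```

```text
t 8.1833 q 0.6749655050703176 r 0.13457468757569957 h 0.06609673197789545 j [ -39.288     6.7209  113.5865   33.8417   47.2858 -150.3609] F [-17.8989   8.8935  10.4228] 0.24341140867869185 44.59799408912659
-0.01 [1.9073 8.5202 0.0895]
0.2 [1.9543 5.7957 0.0668]
0.375 [1.5582 3.5585 0.0442]
0.55 [0.7786 1.4245 0.0191]
0.76 [-0.6287 -0.9087 -0.0134]
```

>>> jog_arm:
  deltas:
    - {"xyz": [0.6, 0.9, 0], "delta_rot": [0, 0, 0], "claw": 1}
    - {"xyz": [1.25, 2, 0], "delta_rot": [0, 0, 0], "claw": 1}
    - {"xyz": [1.95, 4.1, 0], "delta_rot": [0, 0, 0], "claw": 1}
    - {"xyz": [2.2, 6.3, 0], "delta_rot": [0, 0, 0], "claw": 1}
    - {"xyz": [2.2, 7.9, 0], "delta_rot": [0, 0, 0], "claw": 1}
    - {"xyz": [2.1, 9.9, 0], "delta_rot": [0, 0, 0], "claw": 1}
    - {"xyz": [2.1, 9.9, 0], "delta_rot": [0, 0, 0], "claw": 1}

```text
time: 8.77
tcp_pos: [0.5543, -0.0589, 0.1408]
ee_rot: [[-0.877, -0.034, 0.479], [0.028, 0.992, 0.12], [-0.48, 0.118, -0.869]]
force: [-18.8, -32.6, -6.7]
width: 0.243
grip_force: 48.9
```

>>> jog_arm:
  deltas:
    - {"xyz": [0.1, -2, 0], "delta_rot": [0, 0, 0], "claw": 1}
    - {"xyz": [0.1, -3.6, 0], "delta_rot": [0, 0, 0], "claw": 1}
    - {"xyz": [-0.25, -5.8, 0], "delta_rot": [0, 0, 0], "claw": 1}
    - {"xyz": [-0.95, -7.9, 0], "delta_rot": [0, 0, 0], "claw": 1}
    - {"xyz": [-1.6, -9, 0], "delta_rot": [0, 0, 0], "claw": 1}
    - {"xyz": [-2.2, -9.9, 0], "delta_rot": [0, 0, 0], "claw": 1}
    - {"xyz": [-2.2, -9.9, 0], "delta_rot": [0, 0, 0], "claw": 1}

```text
time: 9.35
tcp_pos: [0.577, -0.1503, 0.1383]
ee_rot: [[-0.879, -0.041, 0.475], [0.029, 0.99, 0.14], [-0.476, 0.137, -0.869]]
force: [-12.2, 8.6, 4.9]
width: 0.249
grip_force: 45.0
```

```bash
python3 go.py; python3 -c "
from h import *
c=ctrl.capture('side');cv2.imwrite('pics/side2.png',c['color'][:,:,::-1])"
```

```text
t 9.35 q 0.6795398731860559 r 0.1336089179383683 h 0.06584166762971615 j [ -39.1981    6.7849  113.4823   33.8428   47.2183 -150.2029] F [-12.1861   8.6251   4.9032] 0.2486608074368682 44.98267114162445
-0.01 [1.9489 8.5682 0.083 ]
0.2 [1.9928 5.8437 0.0619]
0.375 [1.5941 3.6069 0.0412]
0.55 [0.8121 1.4738 0.0181]
0.76 [-0.5979 -0.8579 -0.0116]
```

View pics/side2.png

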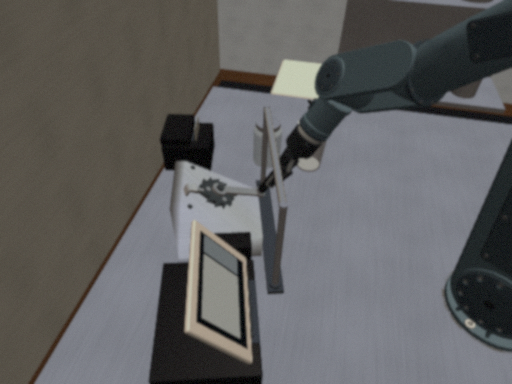

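The screen is clearly steeper, with its free-edge corners at about (194,222) and (187,330). I'll estimate its angle by projecting the model.

```bash
cat > ang.py <<'E'
from h import *
x=np.load('x.npy');c=ctrl.capture("side");p=P(c)
for a in np.arange(.2,1.45,.1): print(round(a,2),[proj(p,W(x,np.array([-.07+.19*np.cos(a),y,.062+.19*np.sin(a)]))).round(0) for y in(.145,.395)])
E
python3 ang.py
```

```text
0.2 [array([164., 251.]), array([149., 359.])]
0.3 [array([165., 246.]), array([149., 354.])]
0.4 [array([167., 241.]), array([151., 350.])]
0.5 [array([169., 236.]), array([155., 345.])]
0.6 [array([173., 231.]), array([159., 341.])]
0.7 [array([177., 227.]), array([164., 337.])]
0.8 [array([183., 222.]), array([171., 333.])]
0.9 [array([189., 218.]), array([179., 329.])]
1.0 [array([196., 214.]), array([187., 325.])]
1.1 [array([203., 211.]), array([197., 322.])]
1.2 [array([211., 208.]), array([207., 319.])]
1.3 [array([220., 206.]), array([218., 317.])]
1.4 [array([229., 204.]), array([230., 315.])]
```

>>> jog_arm:
  deltas:
    - {"xyz": [0.6, 0.9, 0], "delta_rot": [0, 0, 0], "claw": 1}
    - {"xyz": [1.25, 2, 0], "delta_rot": [0, 0, 0], "claw": 1}
    - {"xyz": [1.95, 4.1, 0], "delta_rot": [0, 0, 0], "claw": 1}
    - {"xyz": [2.2, 6.3, 0], "delta_rot": [0, 0, 0], "claw": 1}
    - {"xyz": [2.2, 7.9, 0], "delta_rot": [0, 0, 0], "claw": 1}
    - {"xyz": [2.1, 9.9, 0], "delta_rot": [0, 0, 0], "claw": 1}
    - {"xyz": [2.1, 9.9, 0], "delta_rot": [0, 0, 0], "claw": 1}

```text
time: 10.03
tcp_pos: [0.5551, -0.0588, 0.141]
ee_rot: [[-0.877, -0.033, 0.48], [0.028, 0.992, 0.119], [-0.48, 0.118, -0.869]]
force: [-16.0, -32.1, -10.4]
width: 0.245
grip_force: 49.9
```

>>> jog_arm:
  deltas:
    - {"xyz": [0.1, -2, 0], "delta_rot": [0, 0, 0], "claw": 1}
    - {"xyz": [0.1, -3.6, 0], "delta_rot": [0, 0, 0], "claw": 1}
    - {"xyz": [-0.25, -5.8, 0], "delta_rot": [0, 0, 0], "claw": 1}
    - {"xyz": [-0.95, -7.9, 0], "delta_rot": [0, 0, 0], "claw": 1}
    - {"xyz": [-1.6, -9, 0], "delta_rot": [0, 0, 0], "claw": 1}
    - {"xyz": [-2.2, -9.9, 0], "delta_rot": [0, 0, 0], "claw": 1}
    - {"xyz": [-2.2, -9.9, 0], "delta_rot": [0, 0, 0], "claw": 1}

```text
time: 10.62
tcp_pos: [0.5772, -0.1503, 0.1384]
ee_rot: [[-0.88, -0.042, 0.474], [0.028, 0.99, 0.14], [-0.475, 0.136, -0.869]]
force: [-14.7, 6.5, 3.9]
width: 0.239
grip_force: 45.8
```

```bash
python3 go.py|head -1; python3 -c "
from h import *
c=ctrl.capture('side');cv2.imwrite('pics/side3.png',c['color'][:,:,::-1])"
```

```text
t 10.6167 q 0.6804363590901672 r 0.13334764936255944 h 0.065810653282977 j [ -39.1373    6.8076  113.4152   33.7225   47.2306 -150.0974] F [-14.6914   6.5474   3.9307] 0.23919802210691976 45.844354033470154
```

View pics/side3.png

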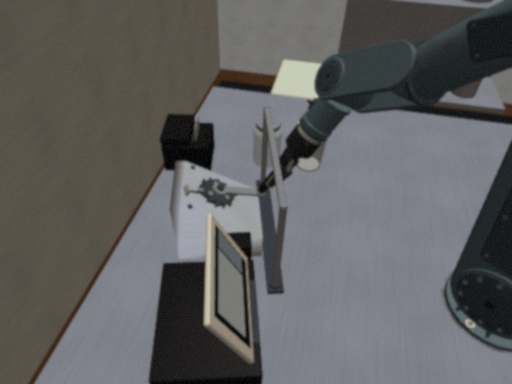

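The corners at (209,214) and (205,323) put the screen at about 1.1 rad. That margin is thin, so I'll add a partial stroke.

>>> jog_arm:
  deltas:
    - {"xyz": [0.6, 0.9, 0], "delta_rot": [0, 0, 0], "claw": 1}
    - {"xyz": [1.25, 2, 0], "delta_rot": [0, 0, 0], "claw": 1}
    - {"xyz": [1.95, 4.1, 0], "delta_rot": [0, 0, 0], "claw": 1}
    - {"xyz": [2.2, 6.3, 0], "delta_rot": [0, 0, 0], "claw": 1}
    - {"xyz": [2.2, 7.9, 0], "delta_rot": [0, 0, 0], "claw": 1}
    - {"xyz": [2.1, 9.9, 0], "delta_rot": [0, 0, 0], "claw": 1}
    - {"xyz": [2.1, 9.9, 0], "delta_rot": [0, 0, 0], "claw": 1}

```text
time: 11.25
tcp_pos: [0.5564, -0.0589, 0.142]
ee_rot: [[-0.876, -0.033, 0.481], [0.028, 0.993, 0.119], [-0.481, 0.117, -0.869]]
force: [-12.6, -34.2, -13.5]
width: 0.25
grip_force: 50.2
```

>>> jog_arm:
  deltas:
    - {"xyz": [0.1, -2, 0], "delta_rot": [0, 0, 0], "claw": 1}
    - {"xyz": [0.1, -3.6, 0], "delta_rot": [0, 0, 0], "claw": 1}
    - {"xyz": [-0.1, -5, 0], "delta_rot": [0, 0, 0], "claw": 1}
    - {"xyz": [-0.4, -6.2, 0], "delta_rot": [0, 0, 0], "claw": 1}
    - {"xyz": [-0.7, -7.2, 0], "delta_rot": [0, 0, 0], "claw": 1}
    - {"xyz": [-0.7, -7.2, 0], "delta_rot": [0, 0, 0], "claw": 1}

```text
time: 11.75
tcp_pos: [0.5653, -0.1253, 0.1361]
ee_rot: [[-0.878, -0.039, 0.478], [0.029, 0.991, 0.134], [-0.479, 0.132, -0.868]]
force: [-6.3, 1.5, -1.9]
width: 0.247
grip_force: 45.5
```

```bash
python3 go.py|head -1; python3 -c "
from h import *
c=ctrl.capture('side');cv2.imwrite('pics/side4.png',cv2.resize(c['color'][190:384,130:290,::-1],None,fx=3,fy=3))"
```

```text
t 11.75 q 0.4715651700798306 r 0.133199977003774 h 0.06625594773362088 j [ -37.4765    4.2265  116.6608   33.8606   45.4889 -149.0005] F [-6.3225  1.549  -1.9019] 0.2473759701405918 45.46424210071564
```

View pics/side4.png

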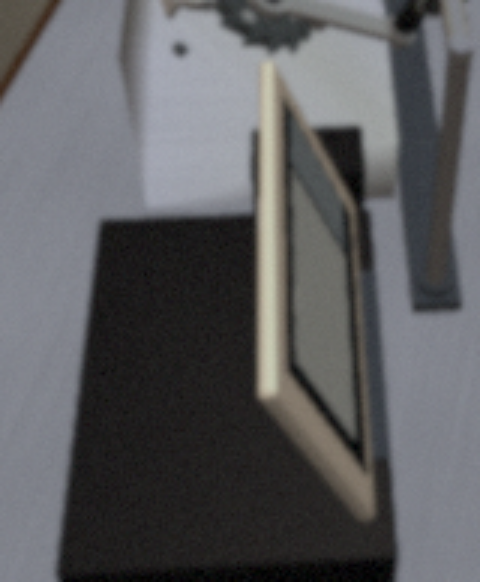

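The free-edge corners are now at (219,211) and (217,322), which is about 1.25 rad. I'll release and back out along the bar.

>>> jog_arm:
  deltas:
    - {"xyz": [0, 0, 0], "delta_rot": [0, 0, 0], "claw": -0.5}
    - {"xyz": [0, 0, 0], "delta_rot": [0, 0, 0], "claw": -0.7}
    - {"xyz": [0, 0, 0], "delta_rot": [0, 0, 0], "claw": -0.7}
    - {"xyz": [0, 0, 0], "delta_rot": [0, 0, 0], "claw": -0.7}
    - {"xyz": [0, 0, -1], "delta_rot": [0, 0, 0], "claw": -0.7}
    - {"xyz": [0, 0, -3], "delta_rot": [0, 0, 0], "claw": -0.7}
    - {"xyz": [0, 0, -6], "delta_rot": [0, 0, 0], "claw": -0.7}
    - {"xyz": [0, 0, -9], "delta_rot": [0, 0, 0], "claw": -0.7}

```text
time: 12.47
tcp_pos: [0.5228, -0.138, 0.2169]
ee_rot: [[-0.876, -0.037, 0.481], [0.03, 0.991, 0.132], [-0.481, 0.13, -0.867]]
force: [0.7, -1.5, 0.2]
width: 0.855
grip_force: 0.0
```

>>> jog_arm:
  deltas:
    - {"xyz": [0, 0, -3], "delta_rot": [0, 0, 0], "claw": -0.7}
    - {"xyz": [0, 0, -5], "delta_rot": [0, 0, 0], "claw": -0.7}
    - {"xyz": [0, 0, -5], "delta_rot": [0, 0, 0], "claw": -0.7}
    - {"xyz": [0, 0, -5], "delta_rot": [0, 0, 0], "claw": -0.7}

```text
time: 12.8
tcp_pos: [0.5, -0.1458, 0.2612]
ee_rot: [[-0.874, -0.036, 0.485], [0.03, 0.991, 0.128], [-0.485, 0.126, -0.865]]
force: [-0.4, -0.6, -1.0]
width: 0.852
grip_force: 0.0
```

```bash
python3 -c "
from h import *
c=ctrl.capture('side');cv2.imwrite('pics/side5.png',c['color'][:,:,::-1])
s=ctrl.sense();print(s['time'],s['force'],s['qd'],s['width'])"
```

```text
12.85 [ 0.2186592   0.12603059 -1.09917029] [ 0.71037011  2.04974764  0.91604953 -0.06387769 -0.12796682 -0.09222162] 0.8526137498604631
```

View pics/side5.png

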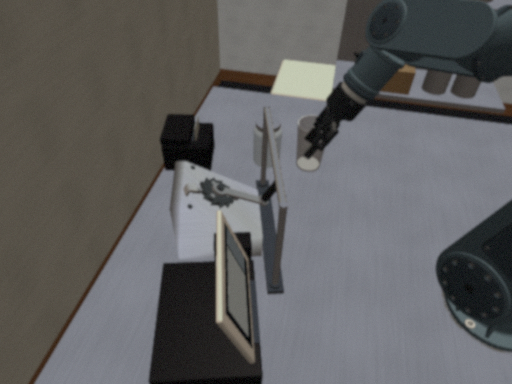

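The screen stands steep, with corners at (219,213) and (217,322). The lever is free, the gripper is clear, and the jar and jug haven't moved.

```bash
python3 -c "
from plant import ctrl
print(ctrl.job_done())"
```

```text
the job is handed in; nothing more can be done
None
```

The till screen stands at about 1.25 rad (72°), estimated from the side camera; the lever is released, the gripper is clear of everything, and I handed the job in at about 13 s, with no verdict returned.

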